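# Snap the rolling pin into its spring-clip holder

## Task

Put the long rolling pin away: with the gripper, press it down (do not drop it) into its holder on the counter, between the two sprung steel clips, until its tapered ends snap in under both clips and it lies fully home on its two cradles. Leave the shorter rolling pin where it is.

Things in the scene. Friction and masses are not known exactly. Their poses are not given: they have to be found in the camera images.
- long_pin: The long rolling pin: plain pale-wood cylinder without handles, lying on the counter, 40 mm in diameter, 224 mm long overall, both ends chamfered (over the last 9 mm the radius falls from 20 to 5 mm); about 190 g. Origin at its middle, on its axis, 20 mm above the counter as it lies; x runs along its length, either way round is the same; it may be rolled to any angle about x.
- short_pin: A shorter rolling pin of the same wood, diameter (40 mm) and chamfered ends, but only 150 mm long, lying on the counter roughly parallel to the long one, 120 mm or more to one side of it; it does not fit the holder. Origin at its middle, on its axis; x along its length.
- holder: Pin holder fixed to the counter: dark wood base 280 (along x) x 90 x 12 mm; two steel cradles at x = -65 and +65 mm, flat 36 mm across with rising sides, with only the base between them; at x = -117 and +117 mm an upright sprung steel clip 60 mm wide, hinged at its foot. Clip lips 83 mm above the counter, 212 mm apart at rest; above them the clips flare to a mouth 242 mm wide at 101 mm. Origin: centre of its underside; z up.
- seat (a point): Middle of the long pin's axis when fully home in the holder, 66 mm above the counter; x along the holder from clip to clip (the pin lies along it, either way round), z up. The pin spreads each clip by 6 mm (they can give 20). Pushed down level, it meets the clips with its axis about 30 mm above this point, snaps past at 10 to 15 mm, then lies in the cradles. Centred within 5 mm the push is 5 to 15 N; off-centre more.
Not all that is in view belongs to the job. Leave any black or yellow look-alike of the long_pin alone.

How it is judged:
By the outcome, as a careful person would: the job done as asked, in the order asked, and still so for the second after the job is handed in, with the robot touching nothing.
It also fails if it takes over 42 s, if anything falls off the work surface, if the arm or the gripper's body presses on something with over 40 N, if the wrist force passes 120 N, or if a joint passes its speed limit or range.

## Robot

A 7-joint arm with a two-finger parallel gripper is mounted at the origin on the work surface. World frame = base frame: x ahead of the robot, y to its left, z up, the work surface at z = 0. Lengths are in m, angles in rad, forces in N, time in s.
With the tool pointing down it reaches from about 0.4 to 0.85 m from the base axis. Payload 4.4 kg.
Tool frame: the origin (TCP) lies at the very end of the fingers, on their centre line; the grasp point (between the pads) lies 19 mm behind it; z points along the fingers, x is the direction in which the jaws open and shut, and the axes are right-handed (so a half turn about z gives the same grasp; the last joint's range is limited). The gripper opens to 94 mm and grips with 3 to 60 N. Pads are 16 mm wide; open, the fingers measure 119 mm over their backs; the gripper's body (75 mm by 177 mm) begins 78 mm behind the grasp point.
Start: joints at [1.075, 0.628, 0.038, 1.517, -0.027, 0.996, -0.02], TCP at [0.271, -0.591, 0.205] pointing down, gripper open.
Joint ranges: [-3.06, 3.06], [-0.37, 2.12], [-1.25, 1.32], [0.18, 2.47], [-1.1, 4.24], [0.23, 1.98], [-2.94, 2.94]. Speed limits (rad/s): [2.57, 2.57, 3.14, 3.14, 3.14, 3.14, 3.14].

## Interface

Orientations are given as [roll, pitch, yaw] about the fixed x, y, z axes, in that order (R = Rz(yaw) Ry(pitch) Rx(roll)).
In Python, from station import status, eyes, robot gives the robot as it stands. The module is installed in compiled form; this text tells all that it offers.
- The arm moves only by the tool jog_arm, never from a script. Its argument "increments" is a list of rows, each a list of 3 entries, a list of its own where there are three numbers: the closure, from 0 (fully open) to 1 (shut), then the shift along the tool's x, y, z in cm, then the turn, a rotation vector about the tool's x, y, z in degrees. A call has 1 to 5 rows; each row shifts and turns the commanded pose from where the row before left it, along the tool's axes as they then stand; what a row does not reach is not made up. A row lasts 1/10 s, in which the tool goes at most 50 mm and 8.59 degrees, less where a joint would pass 70% of its speed; a pose out of reach is approached as far as the arm can. A call is refused whole if a number of a shift passes 5 or a number of a turn 8.59, either way. A call with a gripper value outside its range is refused whole. The fingers move at their own pace and stop on an object; "grip_force" is the grip in N (left out, the last holds). Time passes only in rows, so rows that do not move let the fingers close. It gives the time, the measured TCP pose, the force and the opening at its end, in the units of the state.
- status.get_state(): the state, without advancing time (a new reading comes with each control period).
- eyes.get_image(name): name is "side" or "top" or "wrist"; returns a dict with "image" (400x640x3 uint8, red, green, blue), "vertical_fov" (degrees; the focal length in pixels is half the picture's height over the tangent of half this angle, whatever the lens; pixels are square), "cx", "cy" (the principal point, pixels), "distortion" ([k1, k2, p1, p2, k3] as OpenCV has them; the pictures are not rectified), "R" (3x3) and "t" (3): a world point X has camera coordinates R X + t. Camera axes: x right, y down, z forward; pixel columns grow to the right and rows downward; lengths in m; the calibration is good to about 2 mm. A picture is of the moment at which its call begins. There is no depth.
- robot.close_job(): hands the job in, once; it reports no verdict.
The state is a dict: "time_s": time; "joint_pos": joint angles; "qvel": joint speeds; "effort": joint torques, N m; "ee_pos": TCP position; "eef_rot": TCP orientation; "ft_force": force on the tool from outside, world axes, zero at the start; "torque": the same for the moment, N m; "width": finger opening in m.
Only numpy, scipy, OpenCV 4.12 (cv2) and the standard library are available. Lean on these libraries where they do the work, as an engineer would, in place of code of your own. Each camera call takes 0.05 s, during which the arm holds its last target. There are 200 camera calls.

## Working session

There is one attempt and no reset: what is moved stays moved. The work goes in short steps, Python scripts to look and compute and a tool call to move; the robot and the scene stay as the last step left them, time stands still between calls to the robot, and variables do not carry over. Pictures are saved under pics/ and viewed, about 8 in all and at most 12, crops included, and the job is handed in when it is done.

Besides the shell and the picture viewer there is one more tool, called after "Request:" as name(argument=value, ...), one argument or row to a line, values as JSON. jog_arm: Moves the arm, as the interface text tells. Its arguments: {"type":"object","properties":{"increments":{"type":"array","items":{"type":"array"}},"grip_force":{"type":"number"}},"required":["increments"]}

```bash
mkdir -p pics
cat > h.py <<'E'
import numpy as np, cv2
from station import status, eyes, robot
def cam(n):
    d=eyes.get_image(n); f=200/np.tan(np.radians(d["vertical_fov"])/2)
    d["K"]=np.array([[f,0,d["cx"]],[0,f,d["cy"]],[0,0,1.]]); d["D"]=np.array(d["distortion"],float)
    d["R"]=np.array(d["R"]);d["t"]=np.array(d["t"]);return d
def save(d,p): cv2.imwrite(p,cv2.cvtColor(d["image"],cv2.COLOR_RGB2BGR))
def plane(d,uv,z):
    uv=np.array(uv,float).reshape(-1,1,2)
    n=cv2.undistortPoints(uv,d["K"],d["D"])[:,0]
    r=np.c_[n,np.ones(len(n))]@d["R"]; c=-d["R"].T@d["t"]
    return c+r*((z-c[2])/r[:,2])[:,None]
def proj(d,X): return cv2.projectPoints(np.array(X,float).reshape(-1,1,3),cv2.Rodrigues(d["R"])[0],d["t"],d["K"],d["D"])[0][:,0]
E
python3 - <<'E'
from h import *
for n in("top","side"):
    d=cam(n);save(d,f"pics/{n}0.png");print(n,-d["R"].T@d["t"],d["R"][2],d["vertical_fov"])
print(status.get_state())
a=cv2.imread("pics/top0.png");
E
```

```text
top [0.29448642 0.19033729 1.36340496] [ 0.10006036  0.00821142 -0.99494748] 49.653485429508706
side [-0.05682404  1.17273657  0.95661979] [ 0.35578617 -0.7033147  -0.61543857] 45.64934408119555
{'time_s': 0.1, 'joint_pos': array([ 1.07519821,  0.629231  ,  0.0384588 ,  1.51820981, -0.02701958,
        0.99632725, -0.0199824 ]), 'qvel': array([ 0.00174535, -0.00127827,  0.00116144, -0.00393219, -0.00156395,
       -0.00029961, -0.0008062 ]), 'effort': array([ 1.29934222e-03, -5.50798452e+01,  1.14690542e+00, -1.87120056e+01,
       -5.21536265e-02,  1.91690109e-02,  2.56776070e-05]), 'ee_pos': array([ 0.27063271, -0.59034485,  0.20467962]), 'eef_rot': array([ 3.14158654e+00,  1.65730081e-03, -1.14100131e+00]), 'ft_force': array([-1.5353169 ,  0.03379219,  0.08661458]), 'torque': array([-0.02226451, -0.0094817 , -0.0337415 ]), 'width': 0.0941085129493245}
```

View pics/top0.png

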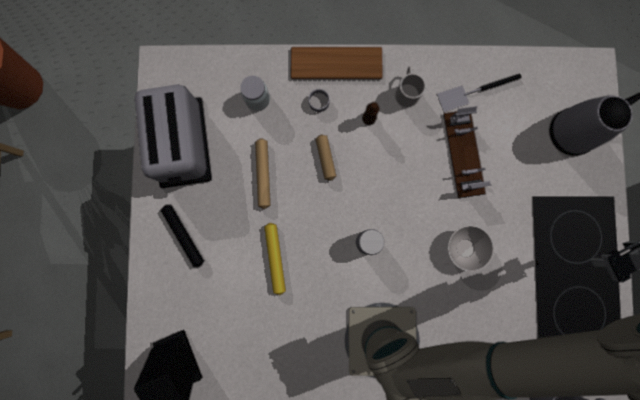

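View pics/side0.png

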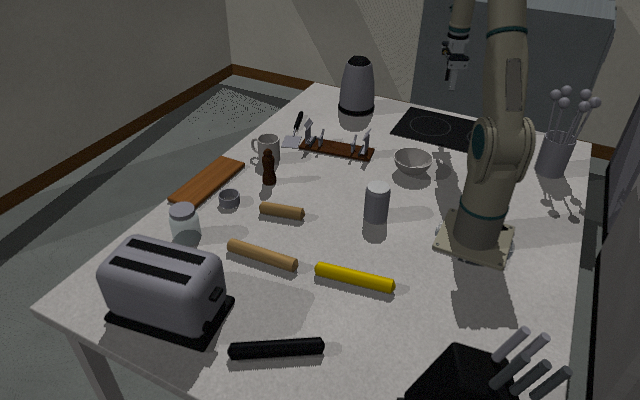

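Top view: candidates are the pale long pin (263,173), the pale short pin (326,157), the yellow (275,258) and the black (182,236). By description, the target is the pin at (263,173). The holder is at (465,153).

Run:
```python
from h import *
d=cam("top");im=d["image"];hsv=cv2.cvtColor(im,cv2.COLOR_RGB2HSV)
def rect(lo,hi,box,z,nm):
    m=cv2.inRange(hsv,lo,hi);k=np.zeros_like(m);x0,y0,x1,y1=box;k[y0:y1,x0:x1]=m[y0:y1,x0:x1]
    c=max(cv2.findContours(k,0,2)[0],key=cv2.contourArea)
    # rectify to plane in world
    P=plane(d,c[:,0].astype(float),z)[:,:2]
    (cx,cy),(w,h),a=cv2.minAreaRect((P*1000).astype(np.float32));b=cv2.boxPoints(((cx,cy),(w,h),a))
    e=b[1]-b[0] if np.linalg.norm(b[1]-b[0])>np.linalg.norm(b[2]-b[1]) else b[2]-b[1]
    print(nm,len(c),cx,cy,w,h,"dir deg",np.degrees(np.arctan2(e[1],e[0])))
rect((8,70,60),(22,255,255),(240,120,290,220),.025,"long")
rect((8,70,60),(22,255,255),(300,120,350,195),.025,"short")
rect((0,70,20),(20,255,140),(430,100,500,205),.012,"holder")
v=np.hstack([im[120:215,240:350],im[95:205,425:510][:95]])
a=cv2.resize(im[95:215,230:350],None,fx=3,fy=3,interpolation=2);b=cv2.resize(im[95:215,410:530],None,fx=3,fy=3,interpolation=2)
cv2.imwrite("pics/crop.png",np.hstack([a,b])[:,:,::-1])
```

```text
long 30 518.2186889648438 374.8132019042969 219.93890380859375 37.40553665161133 dir deg 3.1286647
short 47 570.5684814453125 175.53758239746094 144.85687255859375 33.81980895996094 dir deg 12.924818
holder 147 586.9774169921875 -264.8857116699219 274.861572265625 87.40217590332031 dir deg 8.025926
```

View pics/crop.png

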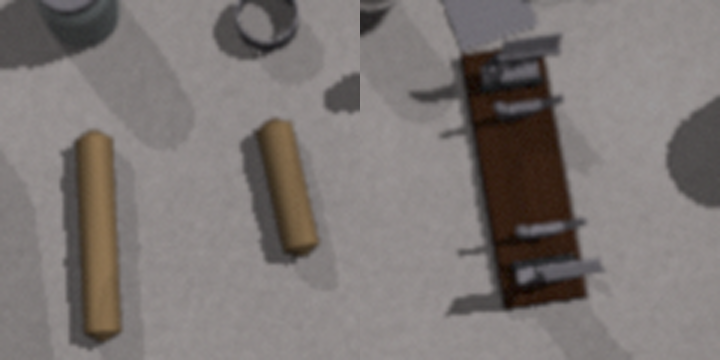

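The crop shows a plain pale pin, measuring 220x37 mm, so this is the long one. The neighbour measures 145 mm. The holder has its clips and cradles clear. Next I'll go above the long pin.

Request:
jog_arm(
  increments=[
    [0, [0, 0, 0], [0, 0, 7.2]],
    [0, [0, 0, 0], [0, 0, 7.2]],
    [0, [0, 0, 0], [0, 0, 7.2]],
    [0, [-3, -4, 0], [0, 0, 0]],
    [0, [-3, -4, 0], [0, 0, 0]],
  ],
  grip_force=50,
)

```text
time_s: 0.65
ee_pos: [0.3468, -0.527, 0.2051]
eef_rot: [3.141, -0.0, -1.523]
ft_force: [1.5, -0.2, -0.6]
width: 0.0941
```

Request:
jog_arm(
  increments=[
    [0, [-3, -4, 0], [0, 0, 0]],
    [0, [-3, -4, 0], [0, 0, 0]],
    [0, [-3, -4, 0], [0, 0, 0]],
    [0, [-4.5, -2, 0], [0, 0, 0]],
    [0, [-4.9, -1, 0], [0, 0, 0]],
  ],
)

```text
time_s: 1.15
ee_pos: [0.4898, -0.333, 0.2048]
eef_rot: [-3.141, 0.0, -1.516]
ft_force: [1.2, 0.1, 0.1]
width: 0.0937
```

Request:
jog_arm(
  increments=[
    [0, [-4.9, 0, 0], [0, 0, 0]],
    [0, [-4.9, 0, 0], [0, 0, 0]],
    [0, [-4.9, 0, 0], [0, 0, 0]],
    [0, [-4.9, 0, 0], [0, 0, 0]],
    [0, [-4.9, 0, 0], [0, 0, 0]],
  ],
)

```text
time_s: 1.65
ee_pos: [0.4743, -0.0885, 0.2055]
eef_rot: [-3.142, 0.0, -1.518]
ft_force: [0.6, -0.2, 0.0]
width: 0.0939
```

Request:
jog_arm(
  increments=[
    [0, [-4.9, 0, 0], [0, 0, 0]],
    [0, [-4.9, 0, 0], [0, 0, 0]],
    [0, [-4.9, 0, 0], [0, 0, 0]],
    [0, [-4.9, 0, 0], [0, 0, 0]],
    [0, [-4.9, 0, 0], [0, 0, 0]],
  ],
)

```text
time_s: 2.15
ee_pos: [0.4613, 0.1561, 0.2055]
eef_rot: [-3.141, -0.0, -1.518]
ft_force: [0.7, 0.2, 0.2]
width: 0.094
```

Request:
jog_arm(
  increments=[
    [0, [-4.5, -1.4, 0], [0, 0, 0]],
    [0, [-4.5, -1.4, 0], [0, 0, 0]],
    [0, [-4.3, -1.4, 0], [0, 0, 0]],
    [0, [-4.2, -1.4, 0], [0, 0, 0]],
    [0, [-4.1, -1.2, 0], [0, 0, 0]],
  ],
)

```text
time_s: 2.65
ee_pos: [0.5185, 0.3754, 0.2052]
eef_rot: [3.141, -0.0, -1.518]
ft_force: [-0.0, 0.5, -0.5]
width: 0.0938
```

Request:
jog_arm(
  increments=[
    [0, [0, 0, 0], [0, 0, 0]],
    [0, [0, 0, 0], [0, 0, 0]],
  ],
)

```text
time_s: 2.85
ee_pos: [0.5176, 0.374, 0.2046]
eef_rot: [3.14, -0.001, -1.516]
ft_force: [-0.1, -0.5, -1.3]
width: 0.0939
```

```bash
cat >> h.py <<'E'
def plan(x,y,z,yawdeg):
    s=status.get_state();p=s["ee_pos"];w=s["eef_rot"][2];dx,dy,dz=np.array([x,y,z])-p
    c,n=np.cos(w),np.sin(w)
    print("now",p,s["eef_rot"],"tool cm",np.round(100*np.array([dx*c+dy*n,dx*n-dy*c,-dz]),2),"turn z deg",round(np.degrees(w)-yawdeg,2))
E
python3 - <<'E'
from h import *
d=cam("wrist");save(d,"pics/w1.png");hsv=cv2.cvtColor(d["image"],cv2.COLOR_RGB2HSV)
print(-d["R"].T@d["t"])
m=cv2.inRange(hsv,(8,70,50),(22,255,255))
for c in cv2.findContours(m,0,2)[0]:
    if cv2.contourArea(c)<800: continue
    P=plane(d,c[:,0].astype(float),.022)[:,:2]
    (cx,cy),(w,h),a=cv2.minAreaRect((P*1000).astype(np.float32));b=cv2.boxPoints(((cx,cy),(w,h),a))
    e=b[1]-b[0] if np.linalg.norm(b[1]-b[0])>np.linalg.norm(b[2]-b[1]) else b[2]-b[1]
    print(cv2.boundingRect(c),cx,cy,w,h,np.degrees(np.arctan2(e[1],e[0])))
plan(.518,.375,.205,-87)
E
```

```text
[0.59314667 0.37873817 0.38368568]
(292, 367, 327, 28) 235.5370635986328 155.63050842285156 34.615962982177734 479.2622985839844 -86.770744
(494, 294, 37, 63) 333.02935791015625 100.24129486083984 107.9793472290039 44.75382995605469 19.318895
(104, 293, 39, 63) 305.50482177734375 626.5925903320312 44.95147705078125 109.18927001953125 -14.132467
(302, 79, 33, 190) 516.8695678710938 373.9251403808594 221.30560302734375 36.77921676635742 3.7221403
(478, 78, 36, 129) 568.8124389648438 174.7490234375 146.8767852783203 39.375213623046875 12.722339
now [0.51802821 0.37240465 0.20486536] [ 3.14061899e+00 -1.75557930e-03 -1.51821386e+00] tool cm [-0.26 -0.01 -0.01] turn z deg 0.01
```

View pics/w1.png

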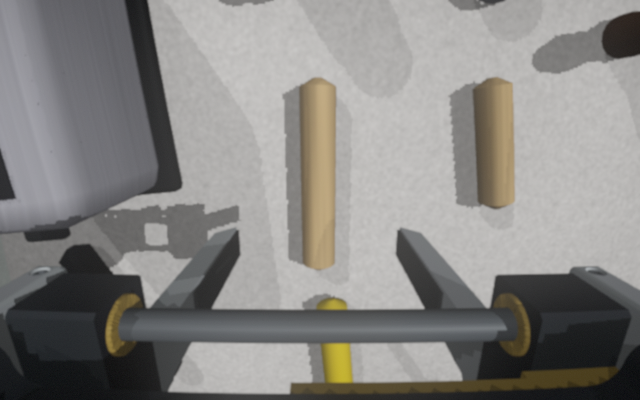

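The wrist view shows the long pin at (318,173) between the open fingers: 221x37 mm, centre (0.517, 0.374), which agrees with the top view. I'll descend and grip.

Request:
jog_arm(
  increments=[
    [0, [0, 0, 4.5], [0, 0, -0.7]],
    [0, [0, 0, 4.5], [0, 0, 0]],
    [0, [0, 0, 4.5], [0, 0, 0]],
    [0, [0, 0, 3.5], [0, 0, 0]],
    [0, [0, 0, 2.2], [0, 0, 0]],
  ],
)

```text
time_s: 3.4
ee_pos: [0.5172, 0.37, 0.011]
eef_rot: [3.138, -0.003, -1.508]
ft_force: [-0.3, -0.8, -0.2]
width: 0.0938
```

Request:
jog_arm(
  increments=[
    [0, [0, 0, 0.8], [0, 0, 0]],
    [0.5, [0, 0, 0], [0, 0, 0]],
    [1, [0, 0, 0], [0, 0, 0]],
    [1, [0, 0, 0], [0, 0, 0]],
    [1, [0, 0, 0], [0, 0, 0]],
  ],
)

```text
time_s: 3.9
ee_pos: [0.5192, 0.374, 0.007]
eef_rot: [-3.139, 0.001, -1.506]
ft_force: [0.4, 0.6, 0.4]
width: 0.0655
```

Request:
jog_arm(
  increments=[
    [1, [0, 0, 0], [0, 0, 0]],
    [1, [0, 0, 0], [0, 0, 0]],
    [1, [0, 0, 0], [0, 0, 0]],
    [1, [0, 0, 0], [0, 0, 0]],
    [1, [0, 0, 0], [0, 0, 0]],
  ],
)

```text
time_s: 4.4
ee_pos: [0.5184, 0.3736, 0.0057]
eef_rot: [-3.141, 0.0, -1.506]
ft_force: [-0.3, 0.3, 2.8]
width: 0.0392
```

Request:
jog_arm(
  increments=[
    [1, [0, 0, -1], [0, 0, 0]],
    [1, [0, 0, -3], [0, 0, 0]],
    [1, [0, 0, -4.5], [0, 0, 0]],
    [1, [0, 0, -4.5], [0, 0, 0]],
    [1, [0, 0, -4.5], [0, 0, 0]],
  ],
  grip_force=60,
)

```text
time_s: 4.9
ee_pos: [0.5179, 0.3731, 0.1824]
eef_rot: [3.141, -0.0, -1.506]
ft_force: [-0.4, 1.4, -2.6]
width: 0.0389
```

Request:
jog_arm(
  increments=[
    [1, [2, 0, -2.5], [0, 0, 0]],
    [1, [4.5, 0, 0], [0, 0, 0]],
    [1, [4.5, 0, 0], [0, 0, 0]],
    [1, [4.5, 0, 0], [0, 0, 0]],
    [1, [4.5, 0, 0], [0, 0, 0]],
  ],
)

```text
time_s: 5.4
ee_pos: [0.5309, 0.172, 0.2059]
eef_rot: [-3.141, -0.0, -1.505]
ft_force: [-0.1, 0.9, -0.8]
width: 0.039
```

Request:
jog_arm(
  increments=[
    [1, [4.5, 0, 0], [0, 0, 0]],
    [1, [4.5, 0, 0], [0, 0, 0]],
    [1, [4.5, 0, 0], [0, 0, 0]],
    [1, [4.5, 0, 0], [0, 0, 0]],
    [1, [4.5, 0, 0], [0, 0, 0]],
  ],
)

```text
time_s: 5.9
ee_pos: [0.5455, -0.0524, 0.2059]
eef_rot: [-3.142, 0.0, -1.506]
ft_force: [0.8, 0.4, -1.8]
width: 0.0389
```

Request:
jog_arm(
  increments=[
    [1, [4, -1, 0], [0, 0, -1]],
    [1, [4, -1, 0], [0, 0, -1]],
    [1, [4, -1, 0], [0, 0, -1]],
    [1, [4, -1, 0], [0, 0, -1]],
    [1, [2, 0, 0], [0, 0, 0]],
  ],
)

```text
time_s: 6.4
ee_pos: [0.6032, -0.2308, 0.2056]
eef_rot: [-3.141, -0.003, -1.44]
ft_force: [-0.4, 0.3, -1.6]
width: 0.0388
```

```bash
python3 -c "
from h import *
plan(.587,-.265,.2,-82)"
```

```text
now [ 0.60320726 -0.23081151  0.20556784] [-3.14134536e+00 -2.62018150e-03 -1.43960917e+00] tool cm [3.18 2.05 0.56] turn z deg -0.48
```

Run:
```python
from h import *
d=cam("wrist");save(d,"pics/w2.png");d=cam("side");save(d,"pics/s2.png")
a=cv2.imread("pics/w2.png");b=cv2.imread("pics/s2.png")[60:200,240:440]
cv2.imwrite("pics/ws2.png",np.vstack([cv2.resize(a,(480,300)),cv2.resize(b,(428,300)) if 0 else cv2.copyMakeBorder(cv2.resize(b,(428,300)),0,0,0,52,0)]))
```

```text
(no output)
```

View pics/ws2.png

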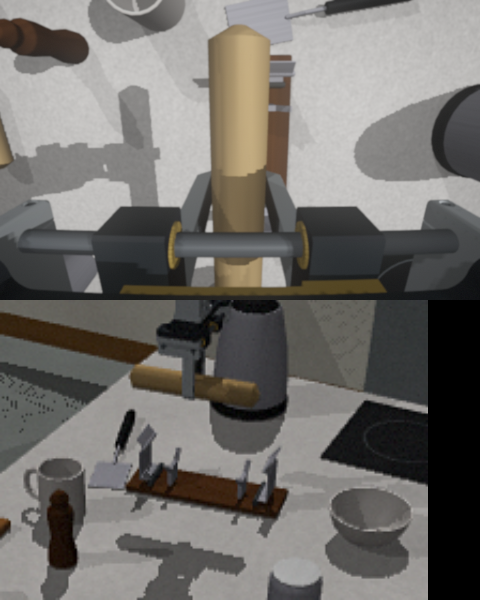

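Pin is held level; its tip is at about (320,35) in the full wrist picture, and the holder is ahead to the right. Next I'll cross-check the holder with the side view and the pin's position in the grip with the wrist view.

Run:
```python
from h import *
s=status.get_state();p=s["ee_pos"];w=s["eef_rot"][2];u=np.array([-np.sin(w),np.cos(w)]);lat=np.array([np.cos(w),np.sin(w)])
d=cam("wrist");hsv=cv2.cvtColor(d["image"],cv2.COLOR_RGB2HSV)
m=cv2.inRange(hsv,(10,70,70),(24,200,255));m[:,:270]=0;m[:,365:]=0;m[230:]=0
c=max(cv2.findContours(m,0,1)[0],key=cv2.contourArea)[:,0].astype(float)
P=plane(d,c,p[2]+.0145)[:,:2]-p[:2]
a,l=P@u*1000,P@lat*1000
print("bbox",c.min(0),c.max(0),"along max",a.max(),"tip lat",l[a>a.max()-4].mean())
for k in(60,80,95):
    q=abs(a-k)<6;print(k,l[q].min(),l[q].max())
d=cam("side");hsv=cv2.cvtColor(d["image"],cv2.COLOR_RGB2HSV)
m=cv2.inRange(hsv,(0,90,25),(20,255,160));m[:120]=0;m[175:]=0;m[:,:295]=0;m[:,380:]=0
c=np.vstack([k for k in cv2.findContours(m,0,1)[0] if cv2.contourArea(k)>30])
P=plane(d,c[:,0].astype(float),.012)[:,:2]
(cx,cy),W,an=cv2.minAreaRect((P*1000).astype(np.float32));print("holder side",cx,cy,W,an)
```

```text
bbox [279.  34.] [364. 229.] along max 111.54431058293439 tip lat 0.1472358182365983
60 -19.28277159908183 23.25758681380095
80 -19.589392973960763 21.571229489403994
95 -19.302818833455028 21.98134342473595
holder side 583.4677124023438 -259.7542724609375 (277.29119873046875, 98.6739273071289) 8.276885986328125
```

Request:
jog_arm(
  increments=[
    [1, [1.6, 1.1, 0], [0, 0, -0.5]],
    [1, [1.5, 1.0, 2.5], [0, 0, 0]],
    [1, [0, 0, 3.5], [0, 0, 0]],
    [1, [0, 0, 3.0], [0, 0, 0]],
    [1, [0, 0, 0.6], [0, 0, 0]],
  ],
)

```text
time_s: 7.1
ee_pos: [0.584, -0.2555, 0.1063]
eef_rot: [3.136, 0.005, -1.424]
ft_force: [-0.9, 1.2, -2.2]
width: 0.0388
```

Request:
jog_arm(
  increments=[
    [1, [0, 0, 0], [0, 0, 0]],
    [1, [0, 0, 0], [0, 0, 0]],
  ],
)

```text
time_s: 7.3
ee_pos: [0.5879, -0.259, 0.1112]
eef_rot: [-3.139, -0.001, -1.426]
ft_force: [0.5, 0.5, -1.7]
width: 0.0387
```

Run:
```python
from h import *
plan(.586,-.2645,.110,-81.9)
d=cam("wrist");save(d,"pics/w3.png");d=cam("side");save(d,"pics/s3.png");d=cam("top");save(d,"pics/t3.png")
a=cv2.imread("pics/w3.png")[:300,130:510];b=cv2.imread("pics/s3.png")[90:180,270:400];t=cv2.imread("pics/t3.png")[95:215,410:530]
cv2.imwrite("pics/c3.png",np.hstack([cv2.resize(a,(380,300)),cv2.resize(b,(420,300),interpolation=2)]))
```

```text
now [ 0.58791406 -0.25895666  0.11115638] [-3.13918181e+00 -8.37405115e-04 -1.42580810e+00] tool cm [0.52 0.27 0.12] turn z deg 0.21
```

View pics/c3.png

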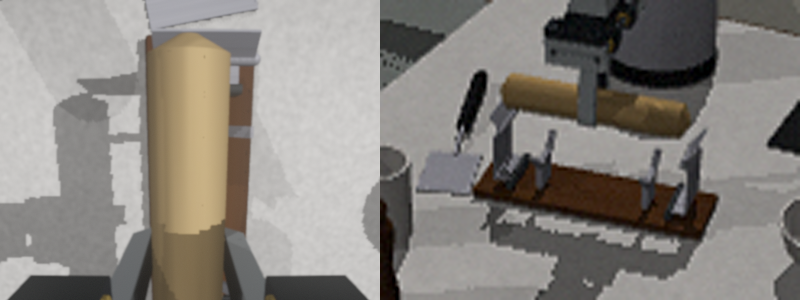

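Run:
```python
from h import *
s=status.get_state();p=s["ee_pos"];w=s["eef_rot"][2];u=np.array([-np.sin(w),np.cos(w)]);lat=np.array([np.cos(w),np.sin(w)])
d=cam("wrist");g=cv2.cvtColor(d["image"],cv2.COLOR_RGB2GRAY)
for z,q in((.101,[[283,30],[390,30]]),(.083,[[283,63],[388,63]]),(.126,[[320,33]])):
    P=plane(d,q,z);print(z,P[:,:2],(P[:,:2]-p[:2])@u*1000,(P[:,:2]-p[:2])@lat*1000)
print("seat pred",(np.array([.586,-.2645])-p[:2])@u*1000,(np.array([.586,-.2645])-p[:2])@lat*1000)
cv2.imwrite("pics/c4.png",cv2.resize(d["image"][0:150,250:420,::-1],None,fx=4,fy=4,interpolation=2))
```

```text
0.101 [[ 0.70292042 -0.22364744]
 [ 0.71143022 -0.28118954]] [119.22349392 119.39388424] [-19.26834117  38.89936208]
0.083 [[ 0.68833168 -0.22355298]
 [ 0.69760794 -0.28662245]] [104.79907852 104.93538586] [-21.45383088  42.29402428]
0.126 [[ 0.69865688 -0.24436659]] [112.03292389] [0.62529458]
seat pred -2.346756667789254 4.395773146696591
```

View pics/c4.png

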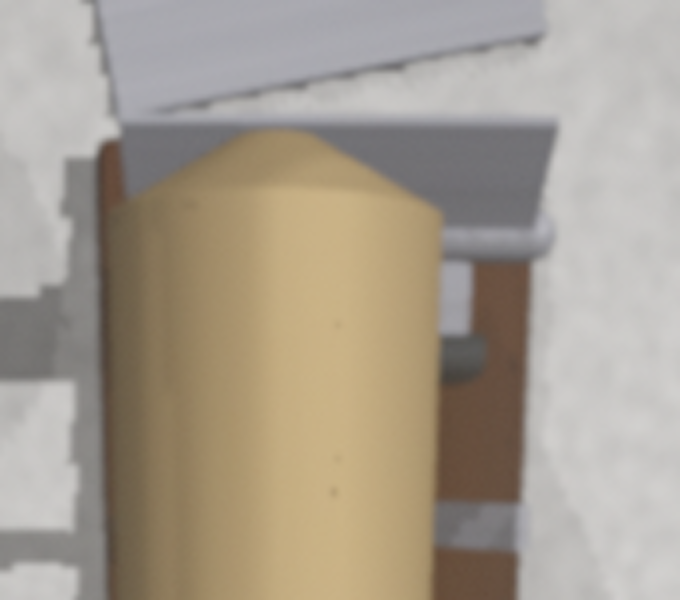

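Run:
```python
from h import *
s=status.get_state();p=s["ee_pos"];w=s["eef_rot"][2];u=np.array([-np.sin(w),np.cos(w)]);lat=np.array([np.cos(w),np.sin(w)])
d=cam("wrist");print(p,w)
for z,q in((.012,[[274.8,50],[276,120],[382,70],[379,148]]),(.101,[[280.5,30.5],[389,30.5]]),(.083,[[388,60]])):
    P=plane(d,q,z);print(z,(P[:,:2]-p[:2])@u*1000,(P[:,:2]-p[:2])@lat*1000)
```

```text
[ 0.5874927  -0.25982165  0.11103739] -1.4269580943427633
0.012 [124.79974443  69.47135435 109.54112257  45.91484621] [-34.88541797 -35.52076074  52.26937532  52.56880429]
0.101 [118.84192753 118.98611493] [-20.54161802  38.35561462]
0.083 [106.52903531] [42.20126511]
```

Relative to the pin, the clips and base edges put the holder axis 8 mm further along tool x and 1.5 mm back along the pin; yaw is parallel. I'll correct this, then press down.

Request:
jog_arm(
  increments=[
    [1, [0.4, 0.1, 0], [0, 0, 0]],
    [1, [0.4, 0.1, 0], [0, 0, 0]],
    [1, [0, 0, 0.8], [0, 0, 0]],
    [1, [0, 0, 0.8], [0, 0, 0]],
    [1, [0, 0, 0], [0, 0, 0]],
  ],
)

```text
time_s: 8.05
ee_pos: [0.5844, -0.2672, 0.0916]
eef_rot: [3.139, 0.002, -1.427]
ft_force: [0.1, 0.2, -1.8]
width: 0.0388
```

Run:
```python
from h import *
plan(.589,-.268,.0515,-81.9)
d=cam("wrist");s=cam("side");
cv2.imwrite("pics/c5.png",np.hstack([cv2.resize(d["image"][0:150,250:420,::-1],(400,353),interpolation=2),cv2.resize(s["image"][90:180,290:392,::-1],(400,353),interpolation=2)]))
```

```text
now [ 0.58440324 -0.26718016  0.09157617] [ 3.13877623e+00  2.01200715e-03 -1.42726596e+00] tool cm [ 0.15 -0.44  4.01] turn z deg 0.12
```

View pics/c5.png

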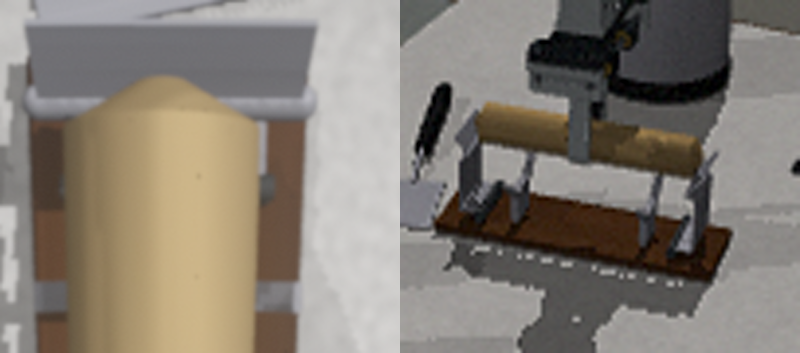

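Run:
```python
from h import *
d=cam("wrist");s=status.get_state();p=s["ee_pos"];w=s["eef_rot"][2];u=np.array([-np.sin(w),np.cos(w)]);lat=np.array([np.cos(w),np.sin(w)])
print(p,s["eef_rot"])
for z,q in((.101,[[261,9.5],[384.5,9.5]]),(.083,[[263,42],[383,42]]),(p[2]+.0145,[[319.3,32]])):
    P=plane(d,q,z)[:,:2]-p[:2];print(z,P@u*1000,P@lat*1000)
```

```text
[ 0.58564633 -0.26766309  0.0931601 ] [ 3.14125723e+00  3.72005641e-04 -1.42707001e+00]
0.101 [123.87388304 123.88469272] [-28.01646523  31.6943501 ]
0.083 [112.64813858 112.65998922] [-30.41690337  34.93786613]
0.1076601038462857 [112.07037547] [0.15262046]
```

Request:
jog_arm(
  increments=[
    [1, [0.2, -0.25, 0], [0, 0, 0]],
    [1, [0, 0, 0.5], [0, 0, 0]],
    [1, [0, 0, 0.5], [0, 0, 0]],
    [1, [0, 0, 0.3], [0, 0, 0]],
    [1, [0, 0, 0.3], [0, 0, 0]],
  ],
)

```text
time_s: 8.7
ee_pos: [0.5892, -0.2698, 0.0781]
eef_rot: [-3.14, -0.001, -1.427]
ft_force: [0.1, 0.3, 5.7]
width: 0.039
```

Request:
jog_arm(
  increments=[
    [1, [0, 0, 0.3], [0, 0, 0]],
    [1, [0, 0, 0.3], [0, 0, 0]],
    [1, [0, 0, 0.3], [0, 0, 0]],
    [1, [0, 0, 0], [0, 0, 0]],
  ],
)

```text
time_s: 9.1
ee_pos: [0.5876, -0.2689, 0.0673]
eef_rot: [3.14, 0.001, -1.427]
ft_force: [0.2, 0.6, -4.9]
width: 0.039
```

Request:
jog_arm(
  increments=[
    [1, [0, 0, 0.4], [0, 0, 0]],
    [1, [0, 0, 0.4], [0, 0, 0]],
    [1, [0, 0, 0.3], [0, 0, 0]],
    [1, [0, 0, 0.2], [0, 0, 0]],
    [1, [0, 0, 0], [0, 0, 0]],
  ],
)

```text
time_s: 9.6
ee_pos: [0.5877, -0.2692, 0.0544]
eef_rot: [3.14, 0.001, -1.427]
ft_force: [0.7, -0.6, -8.1]
width: 0.039
```

Run:
```python
from h import *
d=cam("wrist");s=cam("side");print(status.get_state()["ft_force"],status.get_state()["torque"],status.get_state()["ee_pos"])
cv2.imwrite("pics/c6.png",np.hstack([cv2.resize(d["image"][0:150,250:420,::-1],(400,353),interpolation=2),cv2.resize(s["image"][90:180,290:392,::-1],(400,353),interpolation=2)]))
```

```text
[ 0.20816669 -0.85614408 -9.18049752] [-0.07066885  0.02064324  0.07879519] [ 0.58750708 -0.26917977  0.05440021]
```

View pics/c6.png

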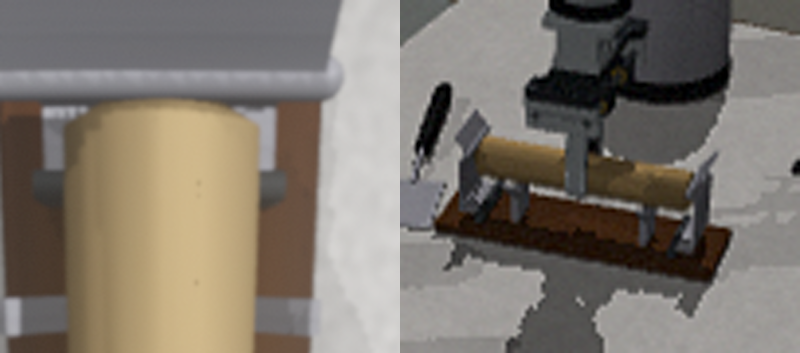

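The far tip is under its clip and the clips are pulling down (−9 N); about 3 mm remains. I'll press home until it resists.

Request:
jog_arm(
  increments=[
    [1, [0, 0, 0.15], [0, 0, 0]],
    [1, [0, 0, 0.15], [0, 0, 0]],
    [1, [0, 0, 0], [0, 0, 0]],
  ],
)

```text
time_s: 10.0
ee_pos: [0.5884, -0.2698, 0.0527]
eef_rot: [3.142, -0.0, -1.428]
ft_force: [-1.5, -0.1, -2.4]
width: 0.0384
```

Request:
jog_arm(
  increments=[
    [1, [0, 0, 0.15], [0, 0, 0]],
    [1, [0, 0, 0.1], [0, 0, 0]],
    [1, [0, 0, 0], [0, 0, 0]],
  ],
)

```text
time_s: 10.3
ee_pos: [0.5887, -0.2699, 0.0515]
eef_rot: [-3.141, -0.001, -1.428]
ft_force: [-2.6, 0.8, 6.4]
width: 0.0392
```

It's resting on the cradles. I'll give one small further press, release and withdraw.

Request:
jog_arm(
  increments=[
    [1, [0, 0, 0.1], [0, 0, 0]],
    [1, [0, 0, 0], [0, 0, 0]],
    [0.5, [0, 0, 0], [0, 0, 0]],
    [0, [0, 0, 0], [0, 0, 0]],
    [0, [0, 0, 0], [0, 0, 0]],
  ],
)

```text
time_s: 10.8
ee_pos: [0.5893, -0.2696, 0.0493]
eef_rot: [-3.14, -0.001, -1.427]
ft_force: [-0.5, 0.0, 0.2]
width: 0.0593
```

Request:
jog_arm(
  increments=[
    [0, [0, 0, 0], [0, 0, 0]],
    [0, [0, 0, 0], [0, 0, 0]],
    [0, [0, 0, -1], [0, 0, 0]],
    [0, [0, 0, -3], [0, 0, 0]],
    [0, [0, 0, -4.5], [0, 0, 0]],
  ],
)

```text
time_s: 11.3
ee_pos: [0.5866, -0.2687, 0.1331]
eef_rot: [3.137, 0.003, -1.427]
ft_force: [0.8, -1.1, 0.5]
width: 0.0937
```

Request:
jog_arm(
  increments=[
    [0, [0, 0, -4.5], [0, 0, 0]],
    [0, [0, 3, -3.5], [0, 0, 0]],
    [0, [0, 4.5, 0], [0, 0, 0]],
    [0, [0, 4.5, 0], [0, 0, 0]],
    [0, [0, 0, 0], [0, 0, 0]],
  ],
)

```text
time_s: 11.8
ee_pos: [0.4626, -0.2885, 0.215]
eef_rot: [3.137, 0.0, -1.434]
ft_force: [0.7, -0.3, 0.2]
width: 0.0942
```

Run:
```python
from h import *
d=cam("wrist");s=cam("side");save(d,"pics/w7.png")
hsv=cv2.cvtColor(s["image"],cv2.COLOR_RGB2HSV)
print(status.get_state()["ee_pos"],status.get_state()["ft_force"],"expected ends side px",proj(s,np.array([[.588+k*.107*.9899,-.2695+k*.107*.143,.066] for k in(-1,1)])))
cv2.imwrite("pics/c7.png",np.hstack([cv2.resize(d["image"][:,:,::-1],(400,250)),cv2.resize(s["image"][100:180,280:408,::-1],(400,250),interpolation=2)]))
```

```text
[ 0.46942967 -0.28720174  0.21511833] [ 0.04092572  1.02361363 -0.25670717] expected ends side px [[363.84736816 139.01924726]
 [309.55709665 129.43914935]]
```

View pics/c7.png

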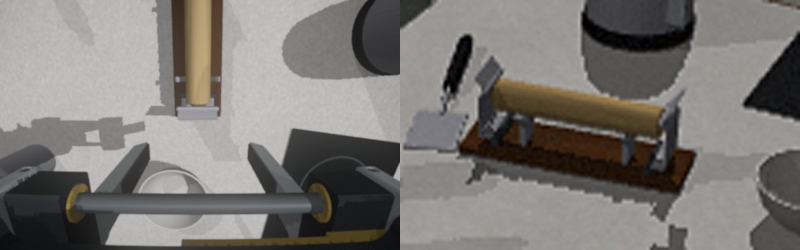

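The picture shows the pin lying level under both clips. Its ends in the side view, at about (310,130) and (364,139), match the predicted home positions (309.6,129.4) and (363.8,139.0). The gripper is clear.

```bash
python3 -c "
from station import robot;print(robot.close_job())"
```

```text
the job is handed in; nothing more can be done
None
```

I picked up the long pale pin, pressed it down level into the holder until it snapped under both clips, then let go and backed the gripper away. I handed the job in at about 12 s on the robot's clock.

- **Press forces:** The wrist read 5.7 N on the way in. The clips then pulled down at about 9 N, and the cradles pushed back at 6.4 N with the pin at its seat height.
- **Final position:** After release, the side view shows the pin's ends within about 1.5 px of where they should be when home. The wrist view shows the near end under its clip, and the far end was seen under its clip during the press.
- **Disagreement found:** The first top and side measurements of the holder were about 4–5 mm off sideways compared with the close wrist view. I used the wrist view and corrected for it before pressing.
- **Other objects:** I never moved the arm to the short pin or the black and yellow look-alikes. I did not re-check their positions at the end.

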